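Issue one label from the two-stage label dispenser

ROBOT

A 6-joint arm with a two-finger parallel gripper is mounted at the origin on a cart in front of the work surface, level with it; the furniture and walls round the work are solid. World frame = base frame: x ahead of the robot, y to its left, z up, the work surface at z = 0. Lengths are in m, angles in rad, forces in N, time in s.
With the tool pointing down it reaches from about 0.25 to 0.8 m from the base axis. Payload 8.5 kg.
Tool frame: the origin (TCP) lies midway between the tips of the shut fingers; the grasp point (between the pads) lies 19 mm behind it (bot.pinch_z is the distance from the TCP to the grasp point, in m); x points along the fingers, y is the direction in which the jaws open and shut, and the axes are right-handed (so a half turn about x gives the same grasp; the last joint's range is limited). The gripper opens to 85 mm and grips with 20 to 120 N. Pads are 22 mm wide; open, the fingers measure 114 mm over their backs; the gripper's body (76 mm by 85 mm) begins 54 mm behind the grasp point. The pads swing forward as they close: fully open they stand 13 mm farther back than shut.
Start: joints at [0, 0.238, -0.013, 1.319, 0, 1.571], TCP at [0.525, -0, 0.231] pointing down, gripper open.
Joint ranges: [-2.66, 2.66], [-1.03, 1.9], [-1.14, 1.46], [-1.82, 2.27], [-1.45, 1.34], [-3.14, 3.14]. Speed limits (rad/s): [2.22, 2.22, 2.79, 3.14, 3.14, 3.14].

INTERFACE

Orientations are given as a unit quaternion [w, x, y, z].
In Python, from rig import bot gives the robot as it stands.
- The arm moves only by the shell command python3 -m handwheel 'ROWS'. ROWS is JSON, a list of rows, each a list of 7 numbers: the shift along the tool's x, y, z as a fraction of full scale, then the turn, a rotation vector about the tool's x, y, z as a fraction of full scale, then the closure, from -1 (fully open) to 1 (shut). A call has 1 to 12 rows; each row shifts and turns the commanded pose from where the row before left it, along the tool's axes as they then stand; what a row does not reach is not made up. Full scale, the value 1, is 0.1 m for a shift and 180 degrees for a turn. A row lasts 1/8 s, in which the tool goes at most 62.5 mm and 10.7 degrees, less where a joint would pass 70% of its speed; a pose out of reach is approached as far as the arm can. A call with a number of a shift or a turn outside -1 to 1 is refused whole. A call with a gripper value outside its range is refused whole. The fingers move at their own pace and stop on an object; the grip force is fixed at half the most. Time passes only in rows, so rows that do not move let the fingers close. It gives the time, the measured TCP pose, the force and the opening at its end, in the units of the state.
- bot.get_state(): the state, without advancing time (a new reading comes with each control period).
- bot.read_camera(name): name is "scene" or "side" or "wrist"; returns the picture (400x640x3 uint8, blue, green, red); there is no depth.
- bot.calibration(name): a dict with "intrinsics" (3x3 intrinsics, pixels), "origin" and "rotation" of the camera in the world. Camera axes: x right, y down, z forward; pixel columns grow to the right and rows downward; lengths in m; the calibration is good to about 2 mm. A picture is of the moment at which its call begins: read the wrist's pose just before it. calibration takes no time and is no camera call; for the wrist camera it gives the pose at the moment of the call.
- bot.finish_job(): hands the job in, once; it reports no verdict.
The state is a dict: "time": time; "q": joint angles; "qd": joint speeds; "joint_efforts": joint torques, N m; "tool_pos": TCP position; "eef_rot": TCP orientation; "contact_force": force on the tool from outside, world axes, zero at the start; "moment": the same for the moment, N m; "opening": finger opening in m.
Only numpy, scipy, OpenCV 4.12 (cv2) and the standard library are available. Lean on these libraries where they do the work, as an engineer would, in place of code of your own. Each camera call takes 0.05 s, during which the arm holds its last target.

TASK

Get one label out of the label dispenser on the right of the pass: first push its folded catch tray outward until it snaps open. Then press the round orange trigger on top just to its halfway stop, pause there for a good second, press on until it clicks fully down and latches, and let go. Do not shift or knock over the green sauce bottle and the shaker standing behind it.

Things in the scene. Friction and masses are not known exactly. Their poses are not given: they have to be found in the camera images.
- dispenser: White label dispenser on a black foot, fixed to the table. Origin: on the table, exactly under the trigger's vertical axis. z up, -x its front (black panel), +y the side with the catch tray. Housing from x = -75 to +85, y = -45 to +95 mm; flat top 75 mm high. At the back a grey roll cover along y (x = 30 to 82 mm, top 96 mm high).
- trigger_seat (a point): Where the trigger's axis meets the housing's flat top, 75 mm above the table. A black collar 60 mm across stands there, carrying a flat round orange cap 44 mm across, pressed straight down. Their height differs from start to start and is not reported: the cap's top at rest is 110 to 123 mm above the table; feel for it.
- tray (a joint): Hinge of the grey catch tray, rad; hinge line along x at y = +107 mm, 14 mm above the table, tray 84 mm wide about x = -20 mm. 0 = folded, upright, 7 mm or less clear of the housing; 1.5 = open, outward to +y, almost level. Over-centre: resists with 0.27 N m at 0, nothing at 0.6 rad, past that it snaps fully open by itself and stays.
- tray_tab (a point): Middle of the free edge of the tray's orange tab (44 mm wide, 10 mm thick, 28 mm high), 105 mm from the hinge line. Folded it is 119 mm above the table, 44 mm above the housing's flat top; about 70 mm of free space lies between the tab and the trigger's collar, enough for shut fingers to push the tab outward.
- takeup (a joint): First stage of the trigger, m: how far the cap has gone down relative to its inner stem. 0 = cap at rest, 0.008 = at the halfway stop. Soft spring: 1 N at the start, 3 N at the stop; springs back to 0 when let go.
- fire (a joint): Second stage of the trigger, m: how far cap and stem have gone down together past the halfway stop. Stays 0 until the push on the cap exceeds about 16 N, then gives way, clicks down to 0.009 and stays latched: it cannot be brought back up, so too hard a push before the pause spoils the run.
- sauce_bottle: Green glass sauce bottle with black cap, 41 mm across, 154 mm tall, standing loose behind the dispenser. Origin: centre of its underside.
- shaker: Dark shaker with white cap, 41 mm across, 84 mm tall, standing loose behind the dispenser. Origin: centre of its underside.

How it is judged:
By the outcome, as a careful person would: the job done as asked, in the order asked, and still so for the second after the job is handed in, with the robot touching nothing.
It also fails if it takes over 54 s, if anything falls off the work surface, if the arm or the gripper's body presses on something with over 40 N, if the wrist force passes 120 N, or if a joint passes its speed limit or range.

## Working session

There is one attempt and no reset: what is moved stays moved. The work goes in short steps, Python scripts to look and compute and a shell command to move; the robot and the scene stay as the last step left them, time stands still between calls to the robot, and variables do not carry over. Pictures are saved under pics/ and viewed, and the job is handed in when it is done.

```bash
mkdir -p pics; ls; python3 - <<'E'
from rig import bot
import cv2,numpy as np
np.set_printoptions(precision=4,suppress=True)
s=bot.get_state()
for k,v in s.items(): print(k,v)
for n in("scene","side"):
    cv2.imwrite(f"pics/{n}0.png",bot.read_camera(n)); c=bot.calibration(n); print(n,c)
E
```

```text
pics
time 0.0
q [-0.0001  0.2388 -0.0142  1.3192 -0.      1.5708]
qd [ 0.0019 -0.0012  0.0007  0.0002 -0.0013 -0.0003]
joint_efforts [  0.0013 -53.879   34.6437   0.0184   0.0002   0.0001]
tool_pos [ 0.5246 -0.      0.2307]
eef_rot [-0.4996 -0.4997 -0.5003  0.5004]
contact_force [-0.1502 -0.0781  0.6085]
moment [ 0.0507  0.0257 -0.0268]
opening 0.08528532949139254
scene {'intrinsics': array([[416.8048,   0.    , 316.7813],
       [  0.    , 416.8048, 190.7388],
       [  0.    ,   0.    ,   1.    ]]), 'origin': array([ 0.0721, -0.0762,  0.7074]), 'rotation': array([ 0.1997, -0.4853,  0.792 , -0.3119])}
side {'intrinsics': array([[408.54  ,   0.    , 314.8221],
       [  0.    , 408.54  , 193.9157],
       [  0.    ,   0.    ,   1.    ]]), 'origin': array([ 0.3567, -1.0888,  0.4366]), 'rotation': array([-0.5379,  0.8297, -0.1246,  0.0822])}
```

View pics/scene0.png

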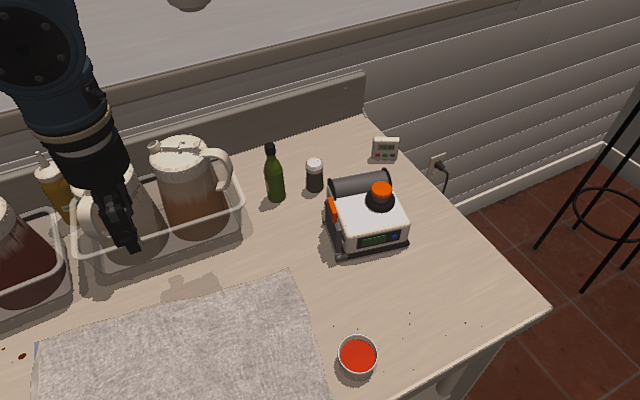

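View pics/side0.png

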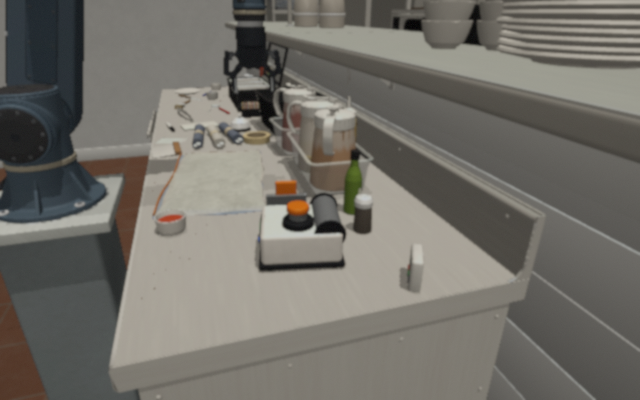

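The scene view shows the dispenser around (367,218), cap at (381,189), tab at (333,209), bottle base (275,199) and shaker base (315,190). In the side view the cap is at (297,208) and the tab at (287,187). I'll enlarge both to read them more closely.

```bash
cat > h.py <<'E'
import numpy as np,cv2
from scipy.spatial.transform import Rotation as R
from rig import bot
np.set_printoptions(precision=4,suppress=True)
def Rm(q):
    q=np.array(q)
    return q if q.shape==(3,3) else R.from_quat(q,scalar_first=True).as_matrix()
def ray(n,uv):
    c=bot.calibration(n);d=Rm(c['rotation'])@np.linalg.inv(c['intrinsics'])@np.array([*uv,1.]);return np.array(c['origin']),d
def atz(n,uv,z):
    o,d=ray(n,uv);return o+d*(z-o[2])/d[2]
def proj(n,p):
    c=bot.calibration(n);x=c['intrinsics']@(Rm(c['rotation']).T@(np.array(p)-c['origin']));return x[:2]/x[2]
def tri(ab):
    A=0;b=0
    for n,uv in ab:
        o,d=ray(n,uv);d/=np.linalg.norm(d);P=np.eye(3)-np.outer(d,d);A=A+P;b=b+P@o
    return np.linalg.solve(A,b)
E
python3 - <<'E'
import cv2
a=cv2.imread("pics/scene0.png")[130:280,250:430];cv2.imwrite("pics/sc_c.png",cv2.resize(a,None,fx=4,fy=4,interpolation=cv2.INTER_CUBIC)[:600,:])
a=cv2.imread("pics/side0.png")[140:280,240:400];cv2.imwrite("pics/si_c.png",cv2.resize(a,None,fx=4,fy=4,interpolation=cv2.INTER_CUBIC))
E
```

```text
(no output)
```

View pics/sc_c.png

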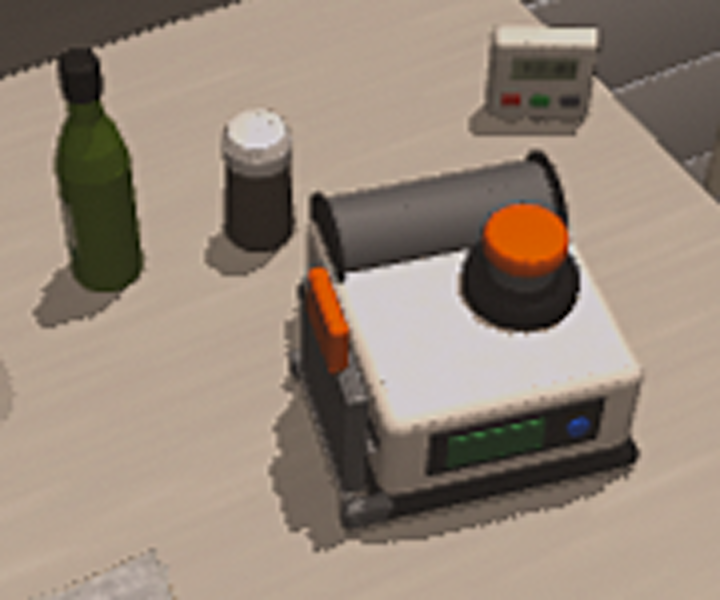

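View pics/si_c.png

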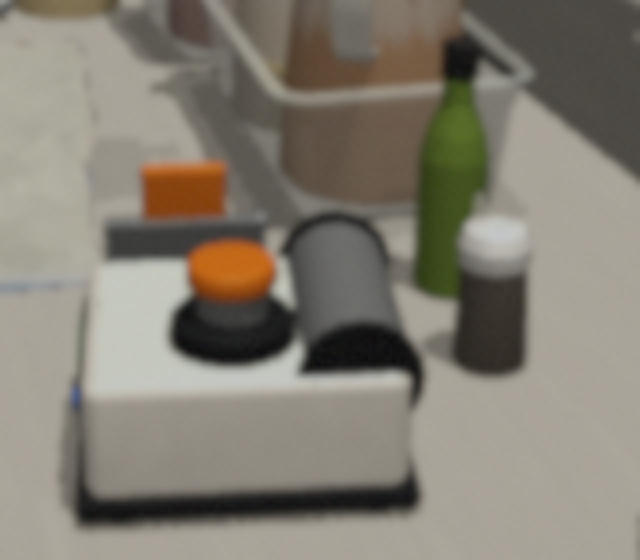

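```bash
python3 - <<'E'
from h import *
from scipy.optimize import least_squares
S=lambda u,v:(250+u/4,130+v/4); D=lambda u,v:(240+u/4,140+v/4)
cap=tri([("scene",S(526,235)),("side",D(232,262))]);tab=tri([("scene",S(329,302)),("side",D(185,165))])
print("cap",cap,"tab",tab)
obs=[("scene",S(526,235),(0,0,None)),("side",D(232,262),(0,0,None)),
("scene",S(329,302),(-.02,.107,.119)),("side",D(185,165),(-.02,.107,.119)),
("scene",S(640,365),(-.075,-.045,.075)),("scene",S(386,420),(-.075,.095,.075)),
("side",D(92,390),(-.075,-.045,.075)),("side",D(410,375),(.085,-.045,.075)),("side",D(98,262),(-.075,.095,.075))]
def m(p,q):
    x,y,a,h=p;c,s=np.cos(a),np.sin(a);z=h if q[2] is None else q[2]
    return np.array([x+c*q[0]-s*q[1],y+s*q[0]+c*q[1],z])
f=lambda p:np.concatenate([proj(n,m(p,q))-uv for n,uv,q in obs])
r=least_squares(f,[cap[0],cap[1],0,.115],loss='soft_l1');print(r.x,np.degrees(r.x[2]));print(r.fun.reshape(-1,2))
d=m(r.x,(-.02,.107,.119));print("tabfit",d)
print("bottle",atz("scene",S(107,275),0),"shaker",atz("scene",S(260,238),0))
for n in("scene","side"):
    im=cv2.imread(f"pics/{n}0.png")
    P=lambda q:tuple(int(v*16) for v in proj(n,m(r.x,q)))
    L=[]
    for z in(0.0,.075):
        c=[(-.075,-.045,z),(-.075,.095,z),(.085,.095,z),(.085,-.045,z)]
        L+=list(zip(c,c[1:]+c[:1]))
    t=[(-.042,.107,.119),(.002,.107,.119),(.002,.107,.091),(-.042,.107,.091)];L+=list(zip(t,t[1:]+t[:1]))
    k=[(.022*np.cos(a),.022*np.sin(a),None) for a in np.linspace(0,6.28,25)];L+=list(zip(k,k[1:]))
    im=cv2.resize(im,None,fx=4,fy=4)
    for a,b in L: cv2.line(im,tuple(4*v for v in P(a)),tuple(4*v for v in P(b)),(255,0,255),1,cv2.LINE_AA,4)
    x,y=(250,130) if n=="scene" else (240,140)
    cv2.imwrite(f"pics/ov_{n}.png",im[4*y:4*y+600,4*x:4*x+720])
E
```

```text
cap [ 0.5261 -0.4379  0.1129] tab [ 0.5296 -0.3294  0.1171]
[ 0.5299 -0.4389 -0.1953  0.112 ] -11.19067963609679
[[-0.7995 -1.3117]
 [ 1.9415  0.5629]
 [-0.3429 -1.8857]
 [ 0.2194 -0.4048]
 [ 4.8221  1.4583]
 [-0.2766  3.7971]
 [-3.8472  0.6813]
 [ 7.0712 -0.1198]
 [-4.0115 -1.6472]]
tabfit [ 0.531 -0.33   0.119]
bottle [ 0.6954 -0.2758 -0.    ] shaker [ 0.6811 -0.367   0.    ]
```

View pics/ov_scene.png

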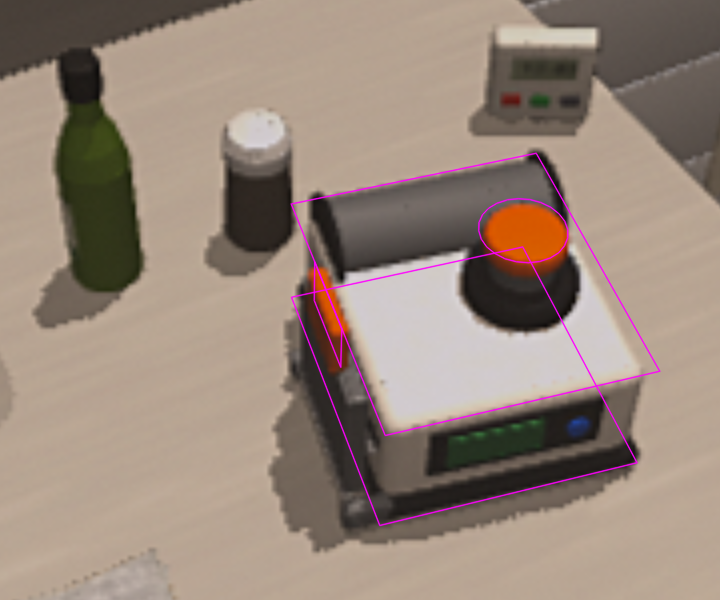

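View pics/ov_side.png

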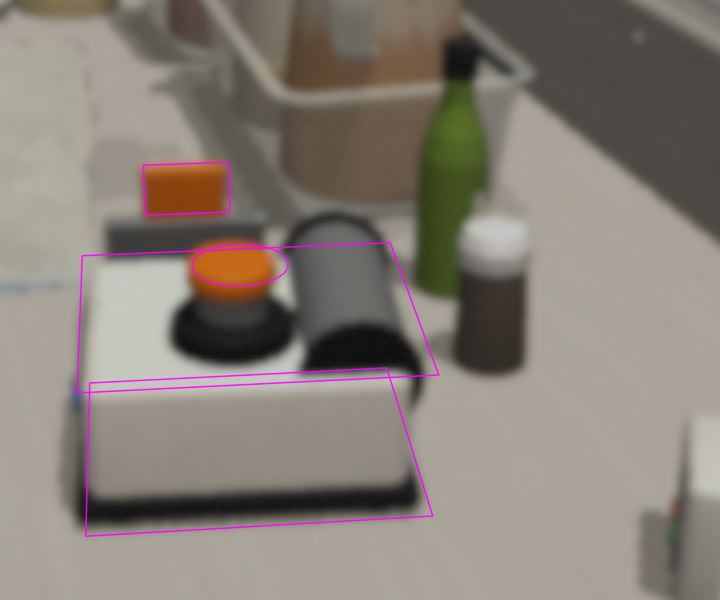

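```bash
cat >> h.py <<'E'
CAP=np.array([.527,-.4385]);YAW=np.radians(-11.7)
def loc(x,y):
    c,s=np.cos(YAW),np.sin(YAW);return CAP+np.array([c*x-s*y,s*x+c*y])
def st():
    s=bot.get_state();return s,np.array(s['tool_pos']),Rm(s['eef_rot'])
def go(x,y,z):
    s,p,M=st();t=np.array([*loc(x,y),z]);d=t-p
    A=YAW; # wanted: tool x down, tool y along +-dispenser x or y
    print("target",t,"at",p,"tool-shift/0.1m",M.T@d/.1)
E
python3 - <<'E'
from h import *
s,p,M=st();print(M)
go(-.02,.066,.2)
E
```

```text
[[-0.0013  1.     -0.    ]
 [-0.     -0.     -1.    ]
 [-1.     -0.0013  0.    ]]
target [ 0.5208 -0.3698  0.2   ] at [ 0.5246 -0.      0.2308] tool-shift/0.1m [ 0.3076 -0.0377  3.6981]
```

```bash
python3 -m handwheel '[[0,0,0.37,0,0,0,1],[0,0,0.37,0,0,0,1],[0,0,0.37,0,0,0,1],[0,0,0.37,0,0,0,1],[0,0,0.37,0,0,0,1],[0,0,0.37,0,0,0,1],[0,0,0.37,0,0,0,1],[0,0,0.37,0,0,0,1],[0,0,0.37,0,0,0,1],[0,0,0.37,0,0,0,1],[0,-0.04,0,0.035,0,0,1],[0,0,0,0.03,0,0,1]]'; python3 - <<'E'
from h import *
cv2.imwrite("pics/w1.png",bot.read_camera("wrist"));cv2.imwrite("pics/s1.png",cv2.resize(bot.read_camera("scene")[130:280,250:430],None,fx=4,fy=4))
s,p,M=st();print(s['time'],p,s['contact_force'],s['opening']);print(M);go(-.02,.066,.2)
print(bot.calibration("wrist"))
for q in [(0,0,.115),(-.02,.107,.119)]:
  print(proj("wrist",[*loc(*q[:2]),q[2]]))
E
```

```text
time: 1.6
tool_pos: [0.5203, -0.3706, 0.2305]
eef_rot: [-0.445, -0.549, -0.446, 0.55]
contact_force: [0.7, 0.6, 0.7]
opening: 0.0001
1.7 [ 0.5207 -0.3701  0.2307] [-0.5848 -0.8055  0.0289] 0.00024842964445095293
[[-0.001   0.9789 -0.2042]
 [ 0.0006 -0.2042 -0.9789]
 [-1.     -0.0011 -0.0004]]
target [ 0.5208 -0.3698  0.2   ] at [ 0.5207 -0.3701  0.2307] tool-shift/0.1m [ 0.307   0.0011 -0.0031]
{'intrinsics': array([[283.7971,   0.    , 318.792 ],
       [  0.    , 283.7971, 197.3913],
       [  0.    ,   0.    ,   1.    ]]), 'origin': array([ 0.5376, -0.2888,  0.3727]), 'rotation': array([ 0.1617,  0.9815, -0.1007, -0.0176])}
[338.8415 253.9143]
[319.3958 150.4645]
```

View pics/w1.png

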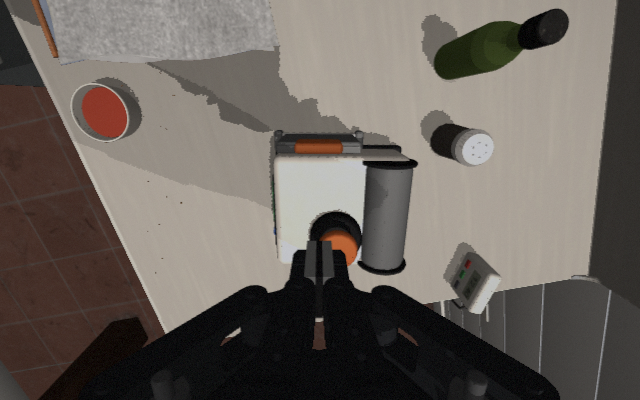

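View pics/s1.png

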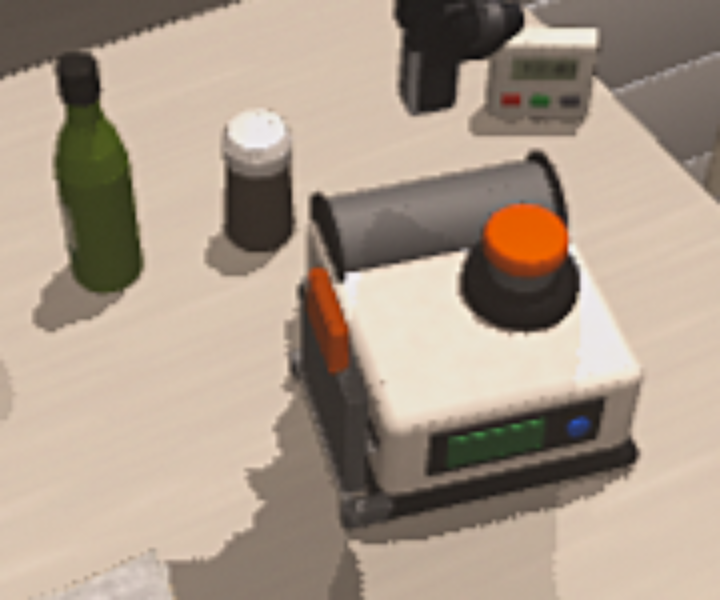

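```bash
python3 - <<'E'
import cv2
a=cv2.imread("pics/w1.png")[125:285,260:420];cv2.imwrite("pics/w1c.png",cv2.resize(a,None,fx=3.7,fy=3.7,interpolation=cv2.INTER_CUBIC))
E
```

```text
(no output)
```

View pics/w1c.png

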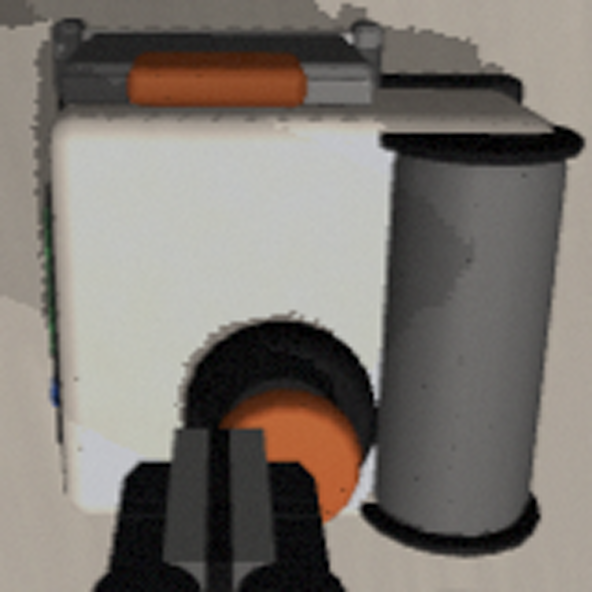

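```bash
python3 -m handwheel '[[0.35,0,0,0,0,0,1],[0.45,0,0,0,0,0,1],[0.4,0,0,0,0,0,1],[0.17,0,0,0,0,0,1],[0,0,-0.1,0,0,0,1],[0,0,-0.1,0,0,0,1]]'; python3 -m handwheel '[[0,0,-0.06,0,0,0,1],[0,0,-0.06,0,0,0,1],[0,0,-0.06,0,0,0,1]]';python3 -m handwheel '[[0,0,-0.06,0,0,0,1],[0,0,-0.06,0,0,0,1],[0,0,-0.06,0,0,0,1],[0,0,-0.06,0,0,0,1]]'
```

```text
time: 2.45
tool_pos: [0.5256, -0.3499, 0.0951]
eef_rot: [0.447, 0.548, 0.446, -0.548]
contact_force: [-0.0, 1.1, 0.7]
opening: -0.0003
time: 2.82
tool_pos: [0.5293, -0.3329, 0.0951]
eef_rot: [0.447, 0.548, 0.446, -0.548]
contact_force: [0.4, -2.4, 1.5]
opening: -0.0005
time: 3.32
tool_pos: [0.5333, -0.3086, 0.094]
eef_rot: [-0.446, -0.548, -0.447, 0.548]
contact_force: [-0.6, -0.9, -0.8]
opening: 0.0002
```

```bash
python3 -m handwheel '[[0,0,-0.08,0,0,0,1],[0,0,-0.08,0,0,0,1],[0,0,-0.08,0,0,0,1],[0,0,-0.08,0,0,0,1],[0,0,-0.06,0,0,0,1],[0,0,0,0,0,0,1],[0,0,0,0,0,0,1],[0,0,0,0,0,0,1]]'; python3 - <<'E'
from h import *
cv2.imwrite("pics/s2.png",cv2.resize(bot.read_camera("scene")[130:280,230:430],None,fx=4,fy=4))
cv2.imwrite("pics/d2.png",cv2.resize(bot.read_camera("side")[140:280,240:400],None,fx=4,fy=4))
E
```

```text
time: 4.32
tool_pos: [0.5412, -0.2723, 0.0943]
eef_rot: [-0.446, -0.548, -0.446, 0.548]
contact_force: [-0.4, -0.8, -0.1]
opening: -0.0003
```

View pics/s2.png

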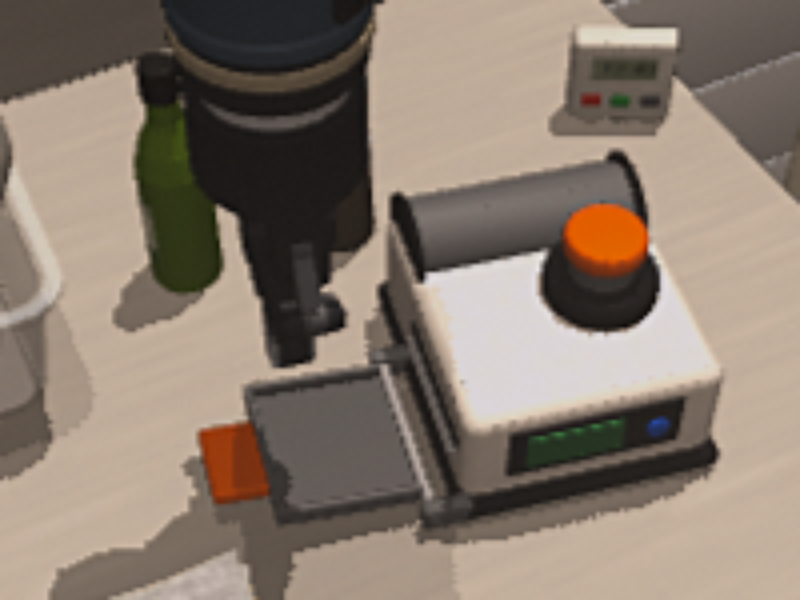

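View pics/d2.png

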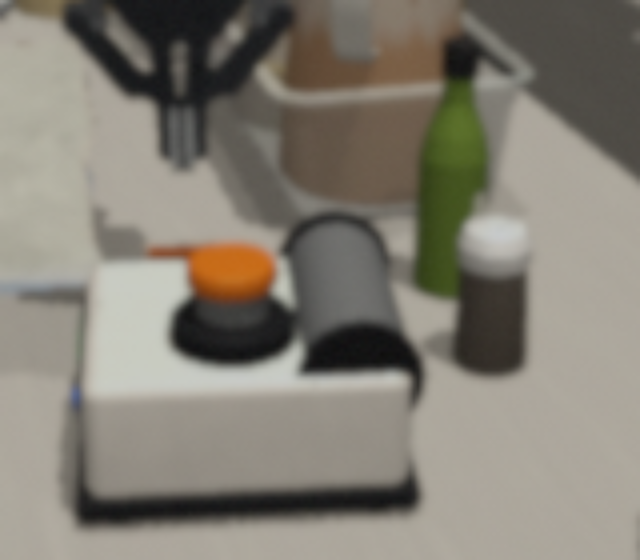

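The scene view shows the tray lying open, with the tab at (238,465) in the crop. The side view has bottle and shaker at their earlier pixels. Next I raise the tool and go over the cap.

```bash
sed -i 's/CAP=np.array(\[.527,-.4385\])/CAP=np.array([.526,-.439])/' h.py; python3 - <<'E'
from h import *
go(0,0,.15)
E
```

```text
target [ 0.526 -0.439  0.15 ] at [ 0.5412 -0.2723  0.0943] tool-shift/0.1m [-0.5574  0.19    1.663 ]
```

```bash
python3 -m handwheel '[[-0.3,0,0,0,0,0,1],[-0.26,0,0,0,0,0,1],[0,0.04,0.3,0,0,0,1],[0,0.04,0.3,0,0,0,1],[0,0.04,0.35,0,0,0,1],[0,0.04,0.35,0,0,0,1],[0,0.03,0.36,0,0,0,1],[0,0,0,0,0,0,1],[0,0,0,0,0,0,1]]'; python3 - <<'E'
from h import *
cv2.imwrite("pics/s3.png",cv2.resize(bot.read_camera("scene")[130:280,230:430],None,fx=4,fy=4))
cv2.imwrite("pics/d3.png",cv2.resize(bot.read_camera("side")[140:280,240:400],None,fx=4,fy=4))
go(0,0,.127)
E
```

```text
time: 5.55
tool_pos: [0.5259, -0.4382, 0.15]
eef_rot: [0.446, 0.549, 0.447, -0.548]
contact_force: [-1.0, 0.8, -0.4]
opening: 0.0001
target [ 0.526 -0.439  0.127] at [ 0.5263 -0.4376  0.1503] tool-shift/0.1m [0.2332 0.0002 0.0143]
```

View pics/s3.png

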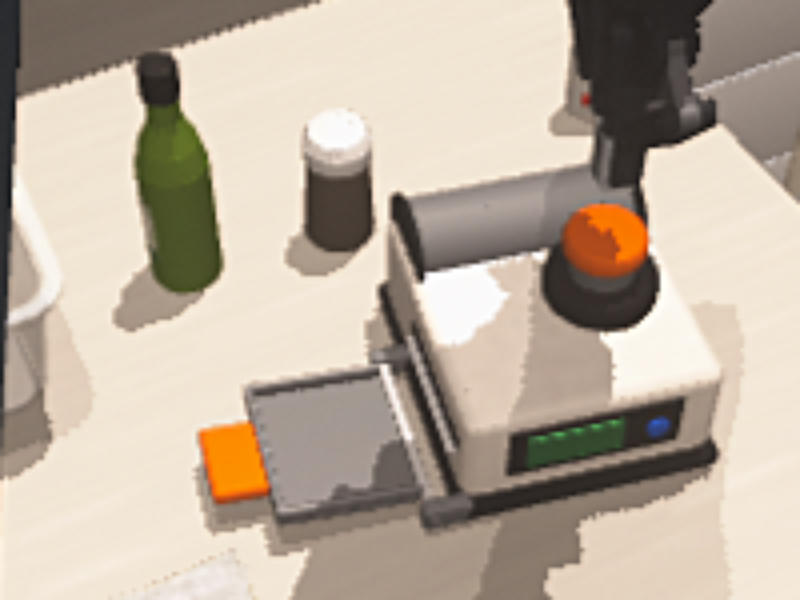

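View pics/d3.png

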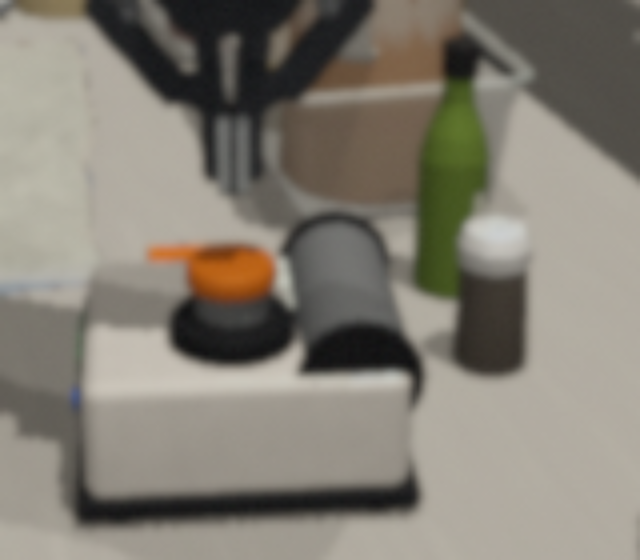

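```bash
python3 -m handwheel '[[0.1,0,0.01,0,0,0,1],[0.1,0,0,0,0,0,1],[0.03,0,0,0,0,0,1],[0,0,0,0,0,0,1]]'; for i in 1 ; do python3 -m handwheel '[[0.01,0,0,0,0,0,1],[0.01,0,0,0,0,0,1],[0,0,0,0,0,0,1]]'; done;  python3 -m handwheel '[[0.01,0,0,0,0,0,1],[0.01,0,0,0,0,0,1],[0,0,0,0,0,0,1]]';python3 -m handwheel '[[0.01,0,0,0,0,0,1],[0.01,0,0,0,0,0,1],[0,0,0,0,0,0,1]]';python3 -m handwheel '[[0.01,0,0,0,0,0,1],[0.01,0,0,0,0,0,1],[0,0,0,0,0,0,1]]'
```

```text
time: 6.15
tool_pos: [0.5258, -0.4392, 0.1268]
eef_rot: [-0.446, -0.548, -0.447, 0.548]
contact_force: [-0.6, 0.0, -0.9]
opening: 0.0003
time: 6.52
tool_pos: [0.526, -0.4395, 0.1253]
eef_rot: [-0.446, -0.548, -0.446, 0.548]
contact_force: [0.1, -0.4, -0.2]
opening: -0.0001
time: 6.9
tool_pos: [0.5259, -0.4394, 0.1231]
eef_rot: [-0.446, -0.548, -0.447, 0.548]
contact_force: [0.3, 0.4, 0.2]
opening: 0.0002
time: 7.28
tool_pos: [0.5259, -0.4394, 0.1212]
eef_rot: [-0.446, -0.548, -0.447, 0.548]
contact_force: [0.3, -0.4, 0.1]
opening: -0.0005
time: 7.65
tool_pos: [0.5259, -0.4394, 0.1192]
eef_rot: [-0.446, -0.548, -0.447, 0.548]
contact_force: [0.5, -0.7, 0.4]
opening: 0.0001
```

```bash
python3 -m handwheel '[[0.01,0,0,0,0,0,1],[0,0,0,0,0,0,1]]'|sed -n '2p;4p'; python3 -m handwheel '[[0.01,0,0,0,0,0,1],[0,0,0,0,0,0,1]]'|sed -n '2p;4p'; python3 -m handwheel '[[0.01,0,0,0,0,0,1],[0,0,0,0,0,0,1]]'|sed -n '2p;4p'; python3 -m handwheel '[[0.01,0,0,0,0,0,1],[0,0,0,0,0,0,1]]'|sed -n '2p;4p'
```

```text
tool_pos: [0.5259, -0.4394, 0.1182]
contact_force: [0.0, 0.4, -0.1]
tool_pos: [0.5259, -0.4394, 0.1172]
contact_force: [-0.3, 0.0, -0.3]
tool_pos: [0.5259, -0.4394, 0.1162]
contact_force: [-0.6, 0.2, -0.4]
tool_pos: [0.526, -0.4395, 0.1153]
contact_force: [-1.0, 0.9, 1.3]
```

```bash
python3 -m handwheel '[[0.01,0,0,0,0,0,1],[0,0,0,0,0,0,1]]'|sed -n '2p;4p'; python3 -m handwheel '[[0.01,0,0,0,0,0,1],[0,0,0,0,0,0,1]]'|sed -n '2p;4p'
```

```text
tool_pos: [0.526, -0.4395, 0.1143]
contact_force: [-0.7, -0.4, 1.3]
tool_pos: [0.526, -0.4395, 0.1132]
contact_force: [0.3, 0.5, 1.1]
```

```bash
for i in 1; do python3 -m handwheel '[[0.01,0,0,0,0,0,1],[0,0,0,0,0,0,1]]'|sed -n '2p;4p'; python3 -m handwheel '[[0.01,0,0,0,0,0,1],[0,0,0,0,0,0,1]]'|sed -n '2p;4p'; python3 -m handwheel '[[0.01,0,0,0,0,0,1],[0,0,0,0,0,0,1]]'|sed -n '2p;4p'; done
```

```text
tool_pos: [0.526, -0.4395, 0.1123]
contact_force: [-0.1, 0.1, 1.8]
tool_pos: [0.526, -0.4395, 0.1113]
contact_force: [-0.3, 0.8, 1.7]
tool_pos: [0.526, -0.4395, 0.1102]
contact_force: [-0.2, 0.3, 1.2]
```

```bash
python3 -m handwheel '[[0.01,0,0,0,0,0,1],[0,0,0,0,0,0,1]]'|sed -n '1,2p;4p'; python3 -m handwheel '[[0.005,0,0,0,0,0,1],[0,0,0,0,0,0,1]]'|sed -n '2p;4p'
```

```text
time: 10.15
tool_pos: [0.526, -0.4395, 0.1093]
contact_force: [-0.8, -0.2, 2.4]
tool_pos: [0.526, -0.4395, 0.1087]
contact_force: [0.4, -0.5, 3.5]
```

```bash
python3 -m handwheel '[[0.005,0,0,0,0,0,1],[0,0,0,0,0,0,1]]'|sed -n '2p;4p'
```

```text
tool_pos: [0.526, -0.4395, 0.1083]
contact_force: [0.5, -0.6, 3.7]
```

```bash
python3 -m handwheel '[[0.004,0,0,0,0,0,1],[0,0,0,0,0,0,1]]'|sed -n '2p;4p'
```

```text
tool_pos: [0.526, -0.4395, 0.1079]
contact_force: [0.5, 0.1, 2.7]
```

```bash
python3 -m handwheel '[[0.003,0,0,0,0,0,1],[0,0,0,0,0,0,1]]'|sed -n '2p;4p'
```

```text
tool_pos: [0.526, -0.4395, 0.1077]
contact_force: [-0.7, 0.3, 3.9]
```

```bash
python3 -m handwheel '[[0.003,0,0,0,0,0,1],[0,0,0,0,0,0,1]]'|sed -n '2p;4p'
```

```text
tool_pos: [0.526, -0.4395, 0.1077]
contact_force: [-1.1, -0.1, 6.7]
```

The cap is on the halfway stop: z stays at 0.1077 while the force has risen to 6.7 N. I hold it there.

```bash
python3 -m handwheel '[[0,0,0,0,0,0,1],[0,0,0,0,0,0,1],[0,0,0,0,0,0,1],[0,0,0,0,0,0,1],[0,0,0,0,0,0,1],[0,0,0,0,0,0,1]]'|sed -n '1,2p;4p'; python3 -m handwheel '[[0,0,0,0,0,0,1],[0,0,0,0,0,0,1],[0,0,0,0,0,0,1],[0,0,0,0,0,0,1],[0,0,0,0,0,0,1],[0,0,0,0,0,0,1]]'|sed -n '1,2p;4p'
```

```text
time: 12.15
tool_pos: [0.526, -0.4395, 0.1077]
contact_force: [-0.8, 1.0, 6.3]
time: 12.9
tool_pos: [0.5261, -0.4395, 0.1077]
contact_force: [-0.2, 0.3, 6.7]
```

```bash
python3 -m handwheel '[[0.01,0,0,0,0,0,1],[0.01,0,0,0,0,0,1],[0.01,0,0,0,0,0,1],[0.01,0,0,0,0,0,1]]'|sed -n '1,2p;4p';python3 -m handwheel '[[0.01,0,0,0,0,0,1],[0.01,0,0,0,0,0,1],[0.01,0,0,0,0,0,1],[0.01,0,0,0,0,0,1],[0.008,0,0,0,0,0,1],[0,0,0,0,0,0,1]]'|sed -n '1,2p;4p'
```

```text
time: 13.4
tool_pos: [0.5261, -0.4396, 0.1047]
contact_force: [-1.7, 0.7, 8.5]
time: 14.15
tool_pos: [0.526, -0.4395, 0.0986]
contact_force: [0.5, 1.0, 4.3]
```

```bash
python3 -m handwheel '[[0.005,0,0,0,0,0,1],[0,0,0,0,0,0,1]]'|sed -n '1,2p;4p'
```

```text
time: 14.4
tool_pos: [0.526, -0.4395, 0.0985]
contact_force: [-1.5, 0.3, 6.3]
```

```bash
python3 -m handwheel '[[0.01,0,0,0,0,0,1],[0,0,0,0,0,0,1],[0,0,0,0,0,0,1]]'|sed -n '1,2p;4p'
```

```text
time: 14.78
tool_pos: [0.5261, -0.4396, 0.0983]
contact_force: [-2.2, 1.2, 11.8]
```

```bash
python3 -m handwheel '[[0.007,0,0,0,0,0,1],[0,0,0,0,0,0,1],[0,0,0,0,0,0,1]]'|sed -n '1,2p;4p'
```

```text
time: 15.15
tool_pos: [0.5262, -0.4396, 0.0982]
contact_force: [-3.5, 2.6, 15.4]
```

Hard bottom: the travel past the stop is about 9.4 mm and the force climbs steeply. I let go and check.

```bash
python3 -m handwheel '[[-0.05,0,0,0,0,0,1],[-0.1,0,0,0,0,0,1],[-0.2,0,0,0,0,0,1],[-0.3,0,0,0,0,0,1],[-0.3,0,-0.2,0,0,0,1],[0,-0.2,-0.4,0,0,0,1],[0,-0.2,-0.4,0,0,0,1],[0,0,0,0,0,0,1],[0,0,0,0,0,0,1]]'; python3 - <<'E'
from h import *
cv2.imwrite("pics/s4.png",cv2.resize(bot.read_camera("scene")[130:280,230:430],None,fx=4,fy=4))
cv2.imwrite("pics/d4.png",cv2.resize(bot.read_camera("side")[140:280,240:400],None,fx=4,fy=4))
E
```

```text
time: 16.27
tool_pos: [0.5074, -0.3337, 0.1916]
eef_rot: [-0.447, -0.548, -0.446, 0.548]
contact_force: [0.2, 0.0, -0.3]
opening: 0.0002
```

View pics/s4.png

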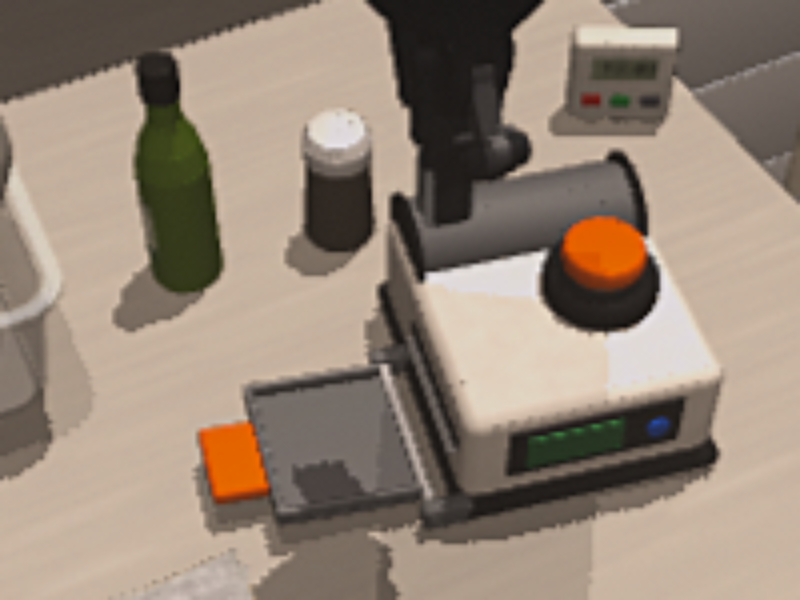

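View pics/d4.png

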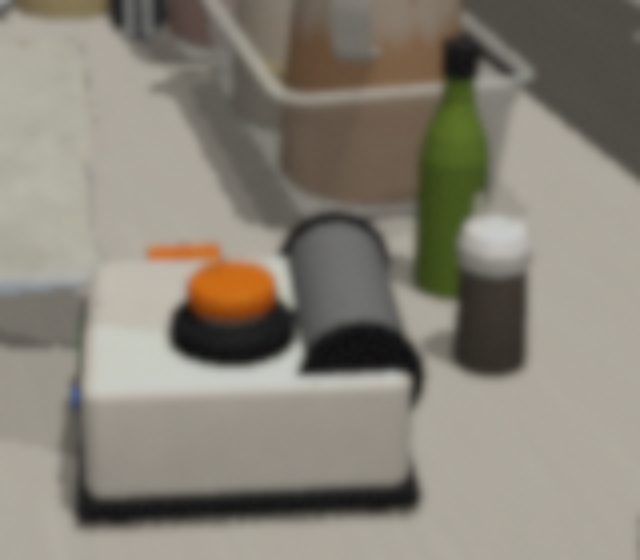

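The cap now sits lower: in the side crop its top went from row ~265 to ~285, about 9 mm, so it is latched. The tray is open and bottle and shaker are unmoved. I hand in.

```bash
python3 -c "
from rig import bot
print(bot.finish_job())"
```

```text
the job is handed in; nothing more can be done
None
```

The job is done and was handed in at about 16.4 s of the 54 s allowed. `finish_job` gives no verdict, so what follows rests on my own readings.

- **Tray:** I pushed the orange tab outward with shut fingers at about 2.4 N. The tray snapped open and was still open in the last pictures.
- **Trigger, first stage:** The fingers met the cap at about 115.5 mm. I pressed to the halfway stop at z = 107.7 mm and held about 6.5 N there for 1.5 s, well under the 16 N that fires it.
- **Trigger, second stage:** I then pressed on to the hard bottom at about 98.3 mm, where the push reached about 15 N, and let go. The last pictures show the cap about 9 mm lower than at the start, so it is latched.
- **Bottle and shaker:** Both are at the same pixels as at the start, and the robot was touching nothing at hand-in.
- **Disagreement:** The drawn outline of the housing fitted the pictures poorly, up to about 7 px off at its corners. I therefore relied on the cap and tab positions from two cameras, and contact came where they predicted to within a few millimetres.
- **Not seen:** I did not catch the force peak at the click itself. The second stage shows only in the travel and the lower cap.

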